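# Clamp a power module in the indexed board holder

## Task

Lay the power module flat and centred on the board holder's two black bed bars, between the lips of its jaws (either end first). Then pull the spring index knob up, slide the jaw carriage in by one notch towards the module, and let the knob go so that its pin drops fully home in the next hole and the module is held under both lips. Leave the other tools and supplies on the bench where they are.

Things in the scene. Friction and masses are not known exactly. Their poses are not given: they have to be found in the camera images.
- power_module: Loose power module, 0.17 to 0.34 kg: aluminium plate 58 (x) x 110 (y) x 10 mm with a dark green circuit board and components on top, 25 mm high in all; the last 12 mm at each end of the plate are bare. Starts flat on the bench, components up. Origin: centre of the plate's underside, z up. Grip it by the plate's long edges, across 58 mm, at the middle.
- board_holder: Board holder fixed to the bench: aluminium base plate 110 (x) x 270 mm (y, the slide axis), top at z = 14 mm. Origin: centre of its underside. Two black bed bars along y, 8 mm wide, at x = +-22 mm, top at z = 34 mm; 20 mm free height beside them. Fixed jaw at the +y end, sliding jaw at the other. A steel rail with five index holes in an even row, 20 to 28 mm apart, runs under the carriage.
- bed_middle (a point): Point on top of the bed bars (z = 34 mm), midway between the two lips while the sliding jaw is at its starting notch: with the module's centre here, about 6 mm are free between each end of the plate and the lip's edge.
- fixed_lip (a point): Middle of the edge of the fixed jaw's lip, 93 mm along the holder's +y. The lip spans z = 47 to 54 mm, is 60 mm wide (x) and reaches 7 mm over the module's end from the jaw's face at y = 100 mm.
- sliding_jaw (a joint): Jaw carriage, m along the holder's +y (towards the fixed jaw): 0 at its starting hole; the next hole in is 0.020 to 0.028 further, where the jaws leave the module a few mm of lengthwise play; range -0.027 to 0.05. Slides with 2.5 N friction (pushing the module: 1 to 4 N more); locked, with 1 mm play, while the pin is in a hole. The pin drops home only within 1 mm of a hole's middle: feel for it.
- jaw_face (a point): Middle of the sliding jaw's face that meets the module's end, z = 40 mm. The jaw's lip, z = 47 to 54 mm, reaches 7 mm further in +y. The carriage is an aluminium block 60 mm (x) by 56 mm (y), flat top at z = 52 mm.
- index_knob (a joint): Spring plunger, m pulled up: 0 with the pin home in a hole, 0.013 when the flat end of the pin (10 mm thick) rides on the rail between holes (fully so 12 mm from the starting hole), 0.017 at the upper stop. The spring pulls down with 4 N at 0, 9 N at 0.013, 10 N at the stop. Let go, it drops by itself once over a hole, if nothing rubs hard on the knob.
- knob_middle (a point): Centre of the black ribbed plunger knob, an upright cylinder 26 mm across and 27 mm tall, 34 mm behind the jaw face on the carriage; when home it spans z = 63 to 90 mm above a thin stem. Grip it from above across any diameter. Moves with carriage and plunger.
- flux_bottle: Bystander: squeeze bottle 33 mm across and 92 mm tall at the back of the bench. Origin under its centre.
- flux_jar: Bystander: round tub 45 mm across, 30 mm tall, at the back of the bench. Origin under its centre.
- magnet_dish: Bystander: shallow steel dish 69 mm across, 13 mm tall, with screws, near the front edge. Origin under its centre.
- side_cutter: Bystander: side cutter lying flat in front of the holder, 129 by 45 by 9 mm. Origin under its centre.
- hex_driver_black: Bystander: stubby screwdriver lying near the front, 87 mm long, 18 mm thick. Origin under its centre.

How it is judged (in metres and radians):
On the way, in this order (a step that is already met when the one before it is completed fails the run):
1. the module lies flat on the bed bars between the jaws, let go, the carriage still at its starting notch (z of power_module in the frame of board_holder between 0.031 and 0.0365 m and y of power_module in the frame of board_holder between 0.02 and 0.05 m and x of power_module in the frame of board_holder between -0.02 and 0.02 m and angle between power_module's own z axis and vertical below 0.06 rad and contact force between the fingers and power_module below 0.3 N and value of joint sliding_jaw below 0.004 m), for 0.2 s.
2. the knob is pulled up, pin out of its hole, with the module on the bed (value of joint index_knob above 0.009 m and z of power_module in the frame of board_holder above 0.031 m), for 0.05 s.
At the end, for the whole second after the job is handed in: Carriage one notch in (18 to 30 mm from its start), pin fully home (knob within 2 mm of lowest); module flat on the bed bars (0.06 rad), square to the holder (0.08 rad), within 12 mm of its middle line, its ends under both lips; all released and at rest (value of joint sliding_jaw between 0.018 and 0.03 m and value of joint index_knob below 0.002 m and z of power_module in the frame of board_holder between 0.031 and 0.0365 m and angle between power_module's own z axis and vertical below 0.06 rad and x of power_module in the frame of board_holder between -0.012 and 0.012 m and y of power_module in the frame of board_holder between 0.039 and 0.048 m and angle between the y axis of power_module and the y axis of board_holder, either way round below 0.08 rad and linear speed of power_module below 0.02 m/s and velocity of joint sliding_jaw between -0.01 and 0.01 m/s); the robot touches nothing.
It fails at once if the flux bottle is knocked over or shoved more than 30 mm (distance of flux_bottle from where it was at the start of the episode above 0.03 m or angle between flux_bottle's own z axis and vertical above 0.5 rad).
It fails at once if another bystander is shoved more than 30 mm (distance of any of flux_jar, magnet_dish, side_cutter, hex_driver_black from where it was at the start of the episode above 0.03 m).
It also fails if it takes over 51 s, if anything falls off the work surface, if the arm or the gripper's body presses on something with over 40 N, if the wrist force passes 120 N, or if a joint passes its speed limit or range.

## Robot

A 6-joint arm with a two-finger parallel gripper is mounted at the origin on a cart in front of the work surface, level with it; the furniture and walls round the work are solid. World frame = base frame: x ahead of the robot, y to its left, z up, the work surface at z = 0. Lengths are in mm, angles in rad, forces in N, time in s.
With the tool pointing down it reaches from about 275 to 1000 mm from the base axis. Payload 8.4 kg.
Tool frame: the origin (TCP) lies at the centre of the arm's flange, where the gripper is bolted on; the fingertips stand 173 mm ahead of it and the grasp point (between the pads) lies 155 mm ahead of it (tcp_to_tips is the distance from the TCP to the fingertips, in mm); z points along the fingers, x is the direction in which the jaws open and shut, and the axes are right-handed (so a half turn about z gives the same grasp; the last joint's range is limited). The gripper opens to 85 mm and grips with 20 to 120 N. Pads are 22 mm wide; open, the fingers measure 114 mm over their backs; the gripper's body (76 mm by 85 mm) begins 54 mm behind the grasp point. The pads swing forward as they close: fully open they stand 13 mm farther back than shut.
Start: joints at [1.098, 0.353, 1.633, -0, 1.155, -0.002], TCP at [283.499, 557.008, 404.681] pointing down, gripper open.
Joint ranges: [-2.63, 2.63], [-0.92, 2.1], [0.06, 2.66], [-1.3, 4.44], [0, 2.69], [-3.02, 3.02]. Speed limits (rad/s): [2.22, 2.22, 2.79, 3.14, 3.14, 3.14].

## Interface

Orientations are given as [roll, pitch, yaw] about the fixed x, y, z axes, in that order (R = Rz(yaw) Ry(pitch) Rx(roll)).
In Python, from rig import sense, grab_frame, camera_info, sign_off, tcp_to_tips gives the robot as it stands.
- The arm moves only by the shell command python3 -m creep 'ROWS' [FORCE]. ROWS is text: rows parted by semicolons, each of 5 numbers parted by spaces: the opening in per cent of the stroke, from 0 (shut) to 100 (fully open), then the shift along the tool's x, y, z in cm, then the turn about the tool's z in degrees. In form: fingers tx ty tz roll; .... A call has 1 to 20 rows; each row is the pose to reach, as a shift and turn from the pose measured when the call began, along the tool's axes at that moment; what a row does not reach only later rows make up. A row lasts 1/10 s, in which the tool goes at most 50 mm and 8.59 degrees, less where a joint would pass 70% of its speed; a pose out of reach is approached as far as the arm can. A call with a gripper value outside its range is refused whole. The fingers move at their own pace and stop on an object; FORCE is the grip in N (left out, the last holds). Time passes only in rows, so rows that repeat a pose let the fingers close. It gives the time, the measured TCP pose, the force and the opening at its end, in the units of the state.
- sense(): the state, without advancing time (a new reading comes with each control period).
- grab_frame(name): name is "side" or "top"; returns (picture, depth): 420x560x3 uint8, blue, green, red; 420x560 float32, mm along the optical axis (not along the pixel's ray), 0 where there is no reading.
- camera_info(name): a dict with "vertical_fov" (degrees; the focal length in pixels is half the picture's height over the tangent of half this angle, whatever the lens; pixels are square), "cx", "cy" (the principal point, pixels), "world_to_cam" (4x4, takes a point from world to camera coordinates). Camera axes: x right, y down, z forward; pixel columns grow to the right and rows downward; lengths in mm; the calibration is good to about 2 mm. A picture is of the moment at which its call begins. camera_info takes no time and is no camera call.
- sign_off(): hands the job in, once; it reports no verdict.
The state is a dict: "clock": time; "qpos": joint angles; "qvel": joint speeds; "joint_efforts": joint torques, N m; "eef_pos": TCP position; "tcp_rot": TCP orientation; "contact_force": force on the tool from outside, world axes, zero at the start; "wrist_torque": the same for the moment, N m; "opening": opening from 0.0 (shut) to 1.0 (fully open).
Only numpy, scipy, OpenCV 4.12 (cv2) and the standard library are available. Lean on these libraries where they do the work, as an engineer would, in place of code of your own. Each camera call takes 0.05 s, during which the arm holds its last target.

## Working session

There is one attempt and no reset: what is moved stays moved. The work goes in short steps, Python scripts to look and compute and a shell command to move; the robot and the scene stay as the last step left them, time stands still between calls to the robot, and variables do not carry over. Pictures are saved under pics/ and viewed, and the job is handed in when it is done.

```bash
mkdir -p pics; ls; cat > h.py <<'E'
import numpy as np, cv2
from rig import *
def K(n):
    c=camera_info(n); f=210/np.tan(np.radians(c["vertical_fov"])/2); return f,c["cx"],c["cy"],np.array(c["world_to_cam"])
def ray(n,u,v,z):
    f,cx,cy,T=K(n); d=T[:3,:3].T@np.array([(u-cx)/f,(v-cy)/f,1]); o=-T[:3,:3].T@T[:3,3]
    return o+d*(z-o[2])/d[2]
def cloud(n,dep):
    f,cx,cy,T=K(n); v,u=np.mgrid[0:420,0:560]
    P=np.stack([(u-cx)/f*dep,(v-cy)/f*dep,dep],-1); return (P-T[:3,3])@T[:3,:3]
def proj(n,p):
    f,cx,cy,T=K(n); q=T[:3,:3]@np.array(p)+T[:3,3]; return q[0]/q[2]*f+cx,q[1]/q[2]*f+cy
E
python3 - <<'E'
from h import *
print(sense())
for n in("side","top"):
    p,d=grab_frame(n); cv2.imwrite(f"pics/{n}0.png",p); np.savez(f"{n}0.npz",p=p,d=d); print(camera_info(n), (d>0).mean())
E
```

```text
pics
{'clock': 0.0, 'qpos': array([ 1.09762819e+00,  3.53648296e-01,  1.63412866e+00, -8.33398365e-07,
        1.15519963e+00, -2.40174798e-03]), 'qvel': array([ 0.00031664, -0.00048208, -0.00056333, -0.00041595, -0.00059782,
        0.00108199]), 'joint_efforts': array([-7.71098312e-04, -6.05266213e+01, -3.42043483e+01, -4.20838319e-05,
        9.49594803e-03,  2.01147822e-05]), 'eef_pos': array([283.37588097, 556.8052806 , 403.96376331]), 'tcp_rot': array([-3.14159009e+00,  1.38393429e-03,  1.10003028e+00]), 'contact_force': array([-0.2211531 ,  0.31325263, -0.13516406]), 'wrist_torque': array([-0.03102731, -0.00874559,  0.02627842]), 'opening': 0.999241630010633}
{'vertical_fov': 54.47323128719158, 'cx': 282.46323250443623, 'cy': 215.91426679223338, 'world_to_cam': array([[ 9.82077511e-01, -1.88168305e-01,  1.07912268e-02,
        -5.48500242e+02],
       [-1.21090349e-01, -6.73791384e-01, -7.28932300e-01,
         6.33829350e+01],
       [ 1.44432991e-01,  7.14561306e-01, -6.84500731e-01,
         8.93787066e+02],
       [ 0.00000000e+00,  0.00000000e+00,  0.00000000e+00,
         1.00000000e+00]])} 0.9960331632653061
{'vertical_fov': 52.533542999443654, 'cx': 275.0979685322732, 'cy': 210.81165669250277, 'world_to_cam': array([[ 7.27896641e-03, -9.98994833e-01, -4.42305319e-02,
        -7.29189092e+01],
       [-9.92497263e-01, -1.81885315e-03, -1.22253319e-01,
         5.23796739e+02],
       [ 1.22049986e-01,  4.47885597e-02, -9.91512877e-01,
         8.80691829e+02],
       [ 0.00000000e+00,  0.00000000e+00,  0.00000000e+00,
         1.00000000e+00]])} 0.9961054421768708
```

View pics/top0.png

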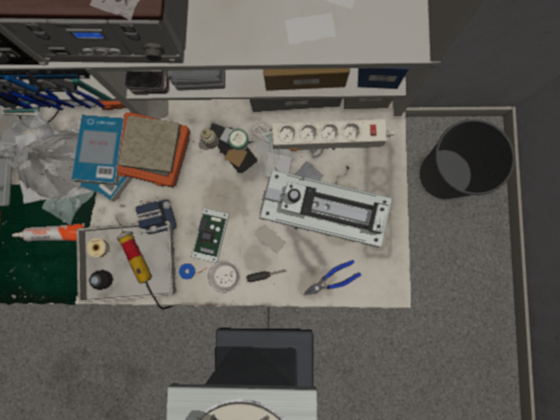

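View pics/side0.png

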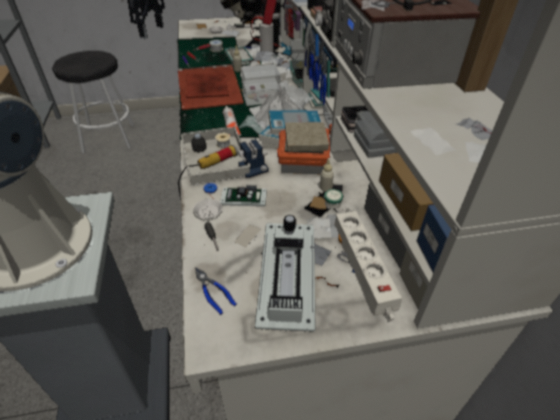

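The top view shows the module at about (209,235) and the holder at about (326,208), with its knob at (293,195). I'll enlarge this area to measure it.

```bash
python3 - <<'E'
from h import *
p=np.load("top0.npz")["p"]; d=np.load("top0.npz")["d"]
c=p[160:260,180:400]; cv2.imwrite("pics/topz.png",cv2.resize(c,None,fx=3.6,fy=3.6,interpolation=cv2.INTER_CUBIC))
p2=np.load("side0.npz")["p"]
c=p2[170:335,200:400]; cv2.imwrite("pics/sidez.png",cv2.resize(c,None,fx=3.6,fy=3.6,interpolation=cv2.INTER_CUBIC))
C=cloud("top",d)
print([C[v,u].round(0) for u,v in((209,235),(293,195),(326,208),(240,230),(290,130))])
E
```

```text
[array([472.,  72.,  25.]), array([ 549., -109.,   90.]), array([ 533., -180.,   13.]), array([485.,   8.,  -1.]), array([ 705., -102.,   24.])]
```

View pics/topz.png

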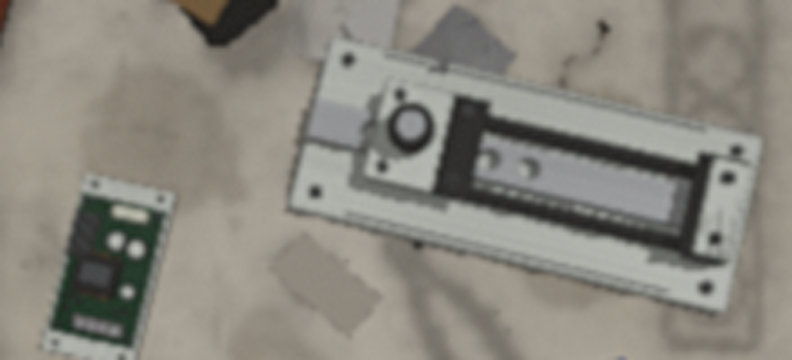

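View pics/sidez.png

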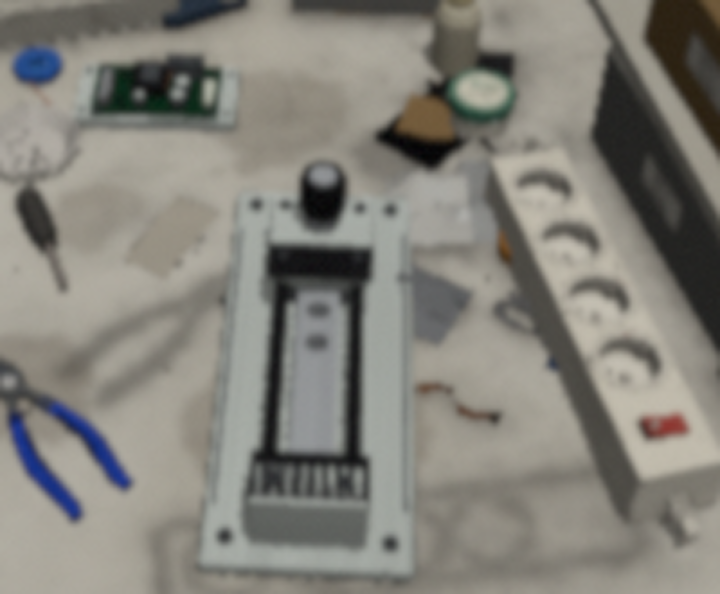

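```bash
cat > meas.py <<'E'
from h import *
def rect(m,label,z,n="top"):
    cs,_=cv2.findContours(m.astype(np.uint8),cv2.RETR_EXTERNAL,cv2.CHAIN_APPROX_NONE); c=max(cs,key=cv2.contourArea)[:,0]
    q=np.array([ray(n,u,v,z)[:2] for u,v in c],np.float32)
    r=cv2.minAreaRect(q); b=cv2.boxPoints(r); i=np.argmax([np.linalg.norm(b[k]-b[k-1]) for k in range(4)])
    e=b[i]-b[i-1]; e=e if e[1]<0 else -e
    print(label,"centre",np.round(r[0],1),"size",np.round(r[1],1),"dir",np.degrees(np.arctan2(e[1],e[0])).round(2)); return np.array(r[0]),e/np.linalg.norm(e)
E
python3 - <<'E'
from meas import *
for n in("top","side"):
    d=np.load(n+"0.npz")["d"]; C=cloud(n,d); X,Y,Z=C[...,0],C[...,1],C[...,2]
    print(n,"bench z",np.median(Z[(abs(X-480)<20)&(abs(Y-0)<15)]))
    m=(Z>5)&(Z<35)&(X>395)&(X<545)&(Y>25)&(Y<125)
    rect(m,"module",10,n)
    m=(Z>7)&(Z<110)&(X>420)&(X<640)&(Y<-50)&(Y>-340); m=cv2.morphologyEx(m.astype(np.uint8),cv2.MORPH_OPEN,np.ones((3,3)))
    rect(m,"holder",14,n)
    k=(Z>80)&(Z<98)&(X>500)&(X<600)&(Y<-60)&(Y>-160); print("knob",C[k].mean(0).round(1),k.sum())
# corners by eye
q=np.array([ray("top",u/3.6+180-.36,v/3.6+160-.36,14)[:2] for u,v in((333,38),(762,137),(722,312),(290,210))]);print(q.round(1),q.mean(0))
e=q[1]+q[2]-q[0]-q[3];print(np.degrees(np.arctan2(e[1],e[0])))
q=np.array([ray("top",u/3.6+180-.36,v/3.6+160-.36,10)[:2] for u,v in((86,174),(175,192),(130,360),(42,348))]);print(q.round(1),q.mean(0))
E
```

```text
top bench z -0.05130555530498796
module centre [464.2  71.7] size [138.9  84.4] dir -175.38
holder centre [ 549.  -175.3] size [284.2 136.9] dir -103.54
knob [ 550.3 -111.    89.5] 139
side bench z 1.1246729316116968
module centre [465.9  72.4] size [140.9  89.8] dir -176.3
holder centre [ 550.3 -169.9] size [301.1 136.8] dir -103.7
knob [ 550.  -113.7   88.9] 133
[[ 616.5  -62.6]
 [ 555.2 -321.1]
 [ 450.2 -295. ]
 [ 510.4  -37.4]] [ 533.06499201 -179.00992806]
-103.24054557093376
[[532.7  88.7]
 [521.7  33.5]
 [419.5  58.7]
 [426.4 112.6]] [475.0585241   73.36039505]
```

```bash
python3 - <<'E'
from meas import *
for n,(x0,x1,y0,y1) in(("top",(180,240,200,270)),("side",(215,275,178,212))):
    p=np.load(n+"0.npz")["p"]; h=cv2.cvtColor(p,cv2.COLOR_BGR2HSV)
    roi=np.zeros(p.shape[:2],bool); roi[y0:y1,x0:x1]=1
    g=(h[...,0]>55)&(h[...,0]<95)&(h[...,1]>70)&roi
    g=cv2.morphologyEx(g.astype(np.uint8),cv2.MORPH_CLOSE,np.ones((9,9)))
    rect(g,n+" green",12,n)
    b=p[...,0].astype(int)-p[...,2]; w=((b>-3)|(g>0))&roi
    w=cv2.morphologyEx(w.astype(np.uint8),cv2.MORPH_OPEN,np.ones((3,3))); rect(w,n+" plate",10,n)
E
```

```text
top green centre [473.2  73.7] size [46.6 79.2] dir -12.54
top plate centre [473.2  73.1] size [54.8 88.6] dir -13.18
side green centre [475.3  70.6] size [38.9 68.2] dir -13.91
side plate centre [474.3  75.7] size [ 68.8 102.3] dir -10.15
```

```bash
python3 -m creep '100 -34.5 39 0 -13.7;100 -34.5 39 0 -13.7;100 -34.5 39 0 -13.7;100 -34.5 39 0 -13.7;100 -34.5 39 0 -13.7;100 -34.5 39 0 -13.7;100 -34.5 39 0 -13.7;100 -34.5 39 0 -13.7;100 -34.5 39 0 -13.7;100 -34.5 39 0 -13.7;100 -34.5 39 0 -13.7;100 -34.5 39 0 -13.7;100 -34.5 39 0 -13.7;100 -34.5 39 0 -13.7;100 -34.5 39 17 -13.7;100 -34.5 39 17 -13.7;100 -34.5 39 17 -13.7;100 -34.5 39 17 -13.7;100 -34.5 39 17 -13.7;100 -34.5 39 17 -13.7' 40; python3 - <<'E'
from h import *
for n in("side","top"):
    p,d=grab_frame(n); cv2.imwrite(f"pics/{n}1.png",p)
s=sense();print(s)
y=s["tcp_rot"][2];print(np.degrees(y))
E
```

```text
clock: 2.1
eef_pos: [474.5, 73.2, 234.8]
tcp_rot: [-3.141, 0.001, 1.341]
contact_force: [0.6, -0.9, -0.6]
opening: 1.002
{'clock': 2.2, 'qpos': array([ 1.49481886e-01,  3.76168619e-01,  2.07032654e+00, -1.52423442e-03,
        6.93267403e-01, -1.18929171e+00]), 'qvel': array([-0.00631587, -0.00954445,  0.00039707, -0.00114883, -0.00462113,
       -0.00201045]), 'joint_efforts': array([ 1.40423058e-01, -4.83417678e+01, -2.11426342e+01,  1.69038933e-03,
        3.80620267e-02,  4.57489034e-03]), 'eef_pos': array([475.10005694,  72.90273844, 235.99320806]), 'tcp_rot': array([3.13953120e+00, 2.24864561e-04, 1.33994486e+00]), 'contact_force': array([ 0.07911873, -0.27671051,  0.77086003]), 'wrist_torque': array([-0.02829839,  0.01338424,  0.00316121]), 'opening': 0.9988465842081398}
76.77318530710944
```

View pics/side1.png

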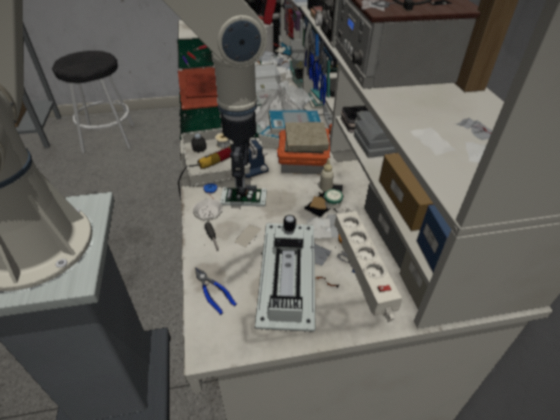

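The gripper is at about (242,170), above the module at (245,195). I'm descending.

```bash
python3 -m creep '90 0 0 2 0;90 0 0 4 0;90 0 0 5.5 0;90 0 0 6.2 0;90 0 0 6.2 0;90 0 0 6.2 0' ; python3 - <<'E'
from h import *
for n in("side","top"):
    p,d=grab_frame(n); c=p[150:240,190:300] if n=="side" else p[190:280,160:270]; cv2.imwrite(f"pics/{n}2.png",cv2.resize(c,None,fx=6,fy=6,interpolation=cv2.INTER_CUBIC))
E
```

```text
clock: 2.8
eef_pos: [475.8, 73.0, 175.0]
tcp_rot: [3.138, -0.0, 1.34]
contact_force: [-0.0, 0.5, 0.3]
opening: 0.901
```

View pics/side2.png

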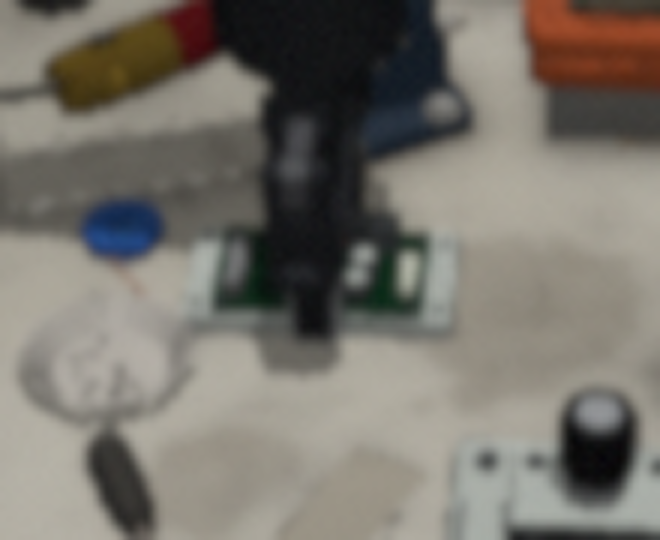

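View pics/top2.png

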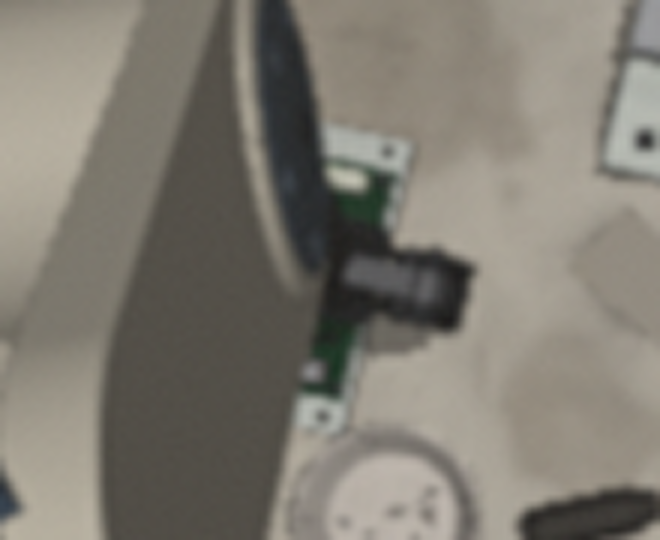

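```bash
python3 -m creep '80 0 0 0.2 0;78 0 0 0.4 0;78 0 0 0.4 0;78 0 0 0.4 0' 40;python3 -m creep '65 0 0 0 0;50 0 0 0 0;50 0 0 0 0;50 0 0 0 0;50 0 0 0 0;50 0 0 0 0;50 0 0 0 0' 40; python3 - <<'E'
from h import *
for n in("side",):
    p,d=grab_frame(n); c=p[150:240,190:300] if n=="side" else p[190:280,160:270]; cv2.imwrite(f"pics/{n}3.png",cv2.resize(c,None,fx=6,fy=6,interpolation=cv2.INTER_CUBIC))
E
```

```text
clock: 3.3
eef_pos: [475.7, 72.9, 171.0]
tcp_rot: [3.138, -0.0, 1.34]
contact_force: [-1.4, -0.1, -0.0]
opening: 0.781
clock: 4.0
eef_pos: [475.7, 73.0, 171.3]
tcp_rot: [3.138, -0.0, 1.34]
contact_force: [-2.0, 0.5, 6.9]
opening: 0.668
```

View pics/side3.png

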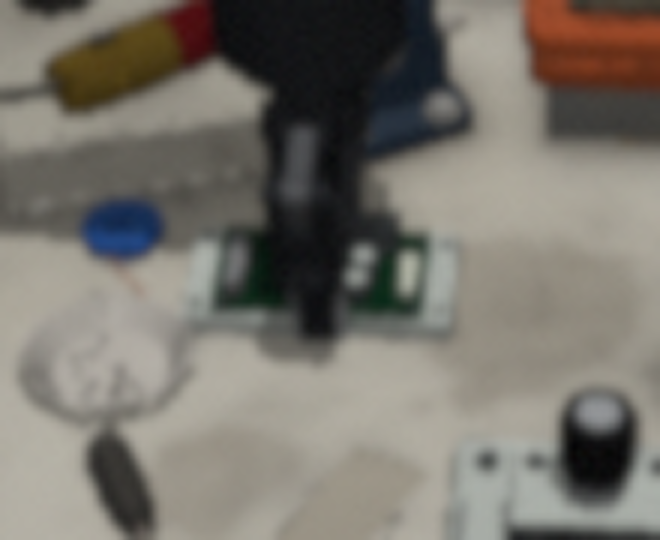

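The module is gripped at 57 mm, and the finger at (318,325) is centred on the plate's edge, which runs from 188 to 455. I'm lifting it.

```bash
python3 -m creep '40 0 0 -1 0;40 0 0 -3 0;40 0 0 -6 0;40 0 0 -10 0;40 0 0 -13 0;40 0 0 -13 0;40 0 0 -13 0;40 0 0 -13 0' 50; python3 - <<'E'
from h import *
s=sense();y=s["tcp_rot"][2];P=s["eef_pos"]
print(P,s["tcp_rot"],s["contact_force"],s["opening"])
cb=np.array([533.06,-179.0])
h=np.radians(-103.24); t=cb+32*np.array([np.cos(h),np.sin(h)])
D=t-P[:2]; print(t,"tx",D@[np.cos(y),np.sin(y)],"ty",D@[np.sin(y),-np.cos(y)],"roll",np.degrees(y)+13.24)
E
```

```text
clock: 4.85
eef_pos: [474.5, 73.0, 300.1]
tcp_rot: [3.14, 0.0, 1.34]
contact_force: [-0.5, -0.1, -3.6]
opening: 0.657
[474.48533935  72.9534439  300.14956002] [3.14003682e+00 4.00396376e-04 1.34015610e+00] [-0.48713711 -0.09091702 -3.55115213] 0.6571706003643166
[ 525.73102398 -210.14941589] tx -263.89155641536865 ty 114.6062645268394 roll 90.02528826323739
```

```bash
python3 -m creep '40 -13 5.7 0 45;40 -26.4 11.5 0 90;40 -26.4 11.5 0 90;40 -26.4 11.5 0 90;40 -26.4 11.5 0 90;40 -26.4 11.5 0 90;40 -26.4 11.5 0 90;40 -26.4 11.5 0 90;40 -26.4 11.5 0 90;40 -26.4 11.5 0 90;40 -26.4 11.5 0 90;40 -26.4 11.5 0 90;40 -26.4 11.5 0 90;40 -26.4 11.5 0 90' 50; python3 -m creep '40 0 0 2 0;40 0 0 4 0;40 0 0 5 0;40 0 0 5 0;40 0 0 5 0;40 0 0 5 0' 50; python3 - <<'E'
from h import *
for n in("side","top"):
    p,d=grab_frame(n); np.savez(f"{n}4.npz",p=p,d=d); c=p[170:335,200:400] if n=="side" else p[160:260,240:400]; cv2.imwrite(f"pics/{n}4.png",cv2.resize(c,None,fx=3.6,fy=3.6,interpolation=cv2.INTER_CUBIC))
s=sense();print(s["eef_pos"],s["tcp_rot"],s["contact_force"])
E
```

```text
clock: 6.25
eef_pos: [525.9, -210.3, 299.6]
tcp_rot: [3.141, -0.0, -0.229]
contact_force: [-0.9, -0.4, -3.1]
opening: 0.656
clock: 6.85
eef_pos: [526.4, -210.5, 250.6]
tcp_rot: [3.141, -0.002, -0.229]
contact_force: [0.9, -0.4, -2.7]
opening: 0.658
[ 526.25593699 -210.43086918  250.53488426] [ 3.14116656e+00 -1.69659657e-03 -2.28737767e-01] [ 0.46688531 -0.80817725 -2.08267128]
```

View pics/side4.png

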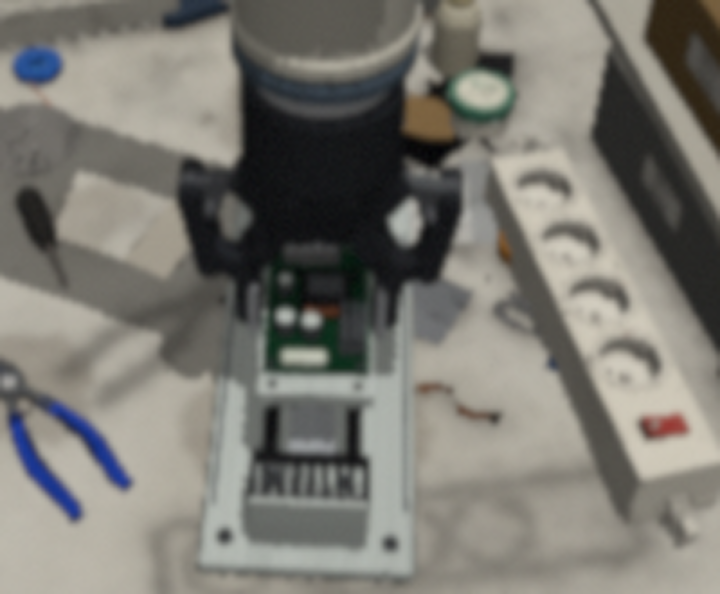

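View pics/top4.png

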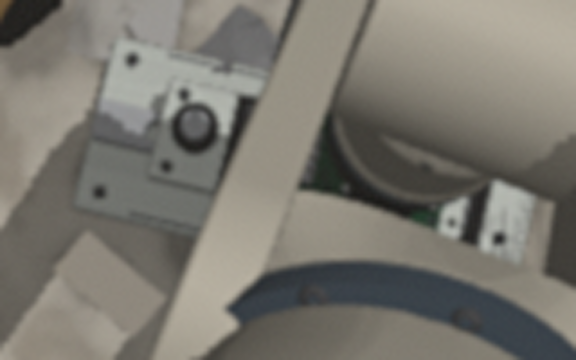

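```bash
python3 - <<'E'
from h import *
s=sense();P=s["eef_pos"];h=np.radians(-103.1)
ey=np.array([np.cos(h),np.sin(h)]);ex=np.array([-ey[1]*-1*-1,ey[0]]);ex=np.array([ey[1]*1,-ey[0]]);
p=np.load("side4.npz")["p"][230:300,250:330]; q=cv2.resize(p,None,fx=10,fy=10,interpolation=cv2.INTER_CUBIC)[:600]
for dy in(-6,0,6):
  for z in(79.5,89.5):
    l=[]
    for sx in(-29,29):
        w=np.r_[P[:2]+ex*sx+ey*(55+dy),z]; u,v=proj("side",w); l.append((int((u+.5-250)*10),int((v+.5-230)*10)))
    print(dy,z,l); cv2.line(q,*l,(0,0,255) if dy==0 else (255,0,255),1)
cv2.imwrite("pics/ov4.png",q)
t=np.array([525.73,-210.15]);print(ex,"x err",(P[:2]-t)@ex,"y err",(P[:2]-t)@ey)
E
```

```text
-6 79.5 [(530, 524), (205, 512)]
-6 89.5 [(532, 489), (205, 477)]
0 79.5 [(530, 551), (203, 539)]
0 89.5 [(532, 517), (203, 504)]
6 79.5 [(529, 579), (201, 566)]
6 89.5 [(532, 544), (201, 531)]
[-0.97397597  0.22665131] x err -0.5759093558475085 y err 0.15435552588886428
```

View pics/ov4.png

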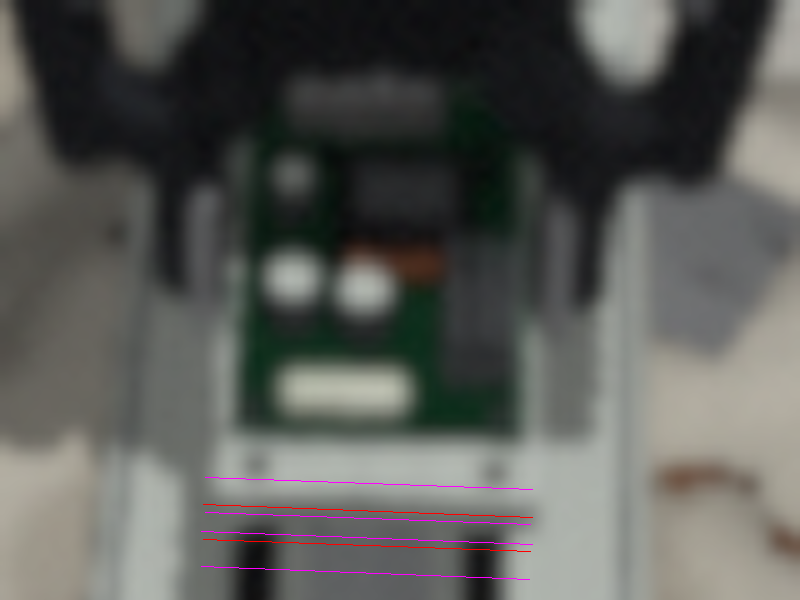

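```bash
python3 - <<'E'
from h import *
s=sense();P=s["eef_pos"]
p=np.load("side0.npz")["p"][215:335,250:330]; q=cv2.resize(p,None,fx=5,fy=5,interpolation=cv2.INTER_CUBIC)
t=np.load("top0.npz")["p"][170:255,250:400]; tq=cv2.resize(t,None,fx=5,fy=5,interpolation=cv2.INTER_CUBIC)
h=np.radians(-103.24);ey=np.array([np.cos(h),np.sin(h)]);ex=np.array([ey[1],-ey[0]]);c=np.array([533.06,-179.])
def L(n,img,o,pts,col=(0,0,255)):
    l=[]
    for x,y,z in pts:
        u,v=proj(n,np.r_[c+ex*x+ey*y,z]); l.append((int((u+.5-o[0])*5),int((v+.5-o[1])*5)))
    cv2.polylines(img,[np.array(l)],False,col,1)
for n,img,o in(("side",q,(250,215)),("top",tq,(250,170))):
    L(n,img,o,[(-30,93,54),(30,93,54)]); L(n,img,o,[(-30,-29,54),(30,-29,54)],(255,0,255))
    L(n,img,o,[(-55,-135,14),(55,-135,14),(55,135,14),(-55,135,14),(-55,-135,14)],(0,160,0))
    L(n,img,o,[(-13,-70,90),(13,-70,90)]);L(n,img,o,[(-22,-20,34),(-22,90,34)]);L(n,img,o,[(22,-20,34),(22,90,34)])
cv2.imwrite("pics/ovs.png",q);cv2.imwrite("pics/ovt.png",tq)
E
```

```text
(no output)
```

View pics/ovs.png

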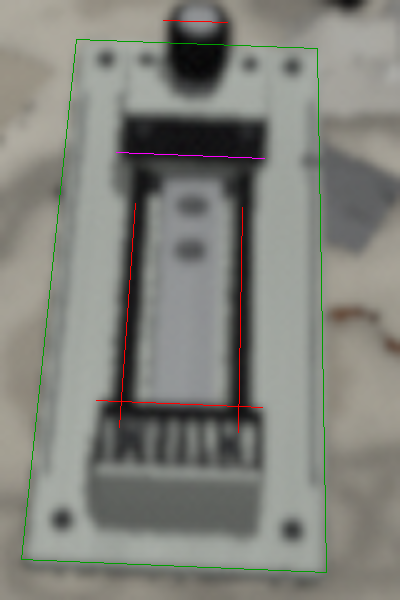

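View pics/ovt.png

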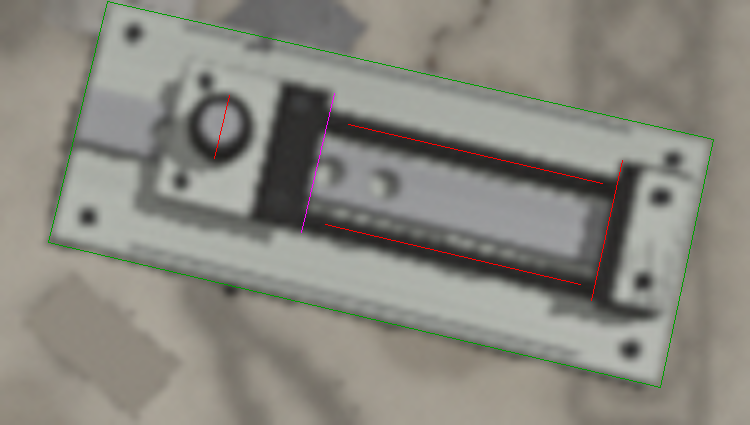

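The fitted holder lines match both pictures: base corners, both lip edges and the knob. The hanging module's end appears at row ~498, against ~510 predicted, so it sits about 2 mm towards the sliding jaw. I'll correct by 1.5 mm and lower it.

```bash
python3 -m creep '40 0 0.15 1 0;40 0 0.15 2.5 0;40 0 0.15 3.5 0;40 0 0.15 4 0;40 0 0.15 4 0;40 0 0.15 4 0;40 0 0.15 4 0' 50; python3 - <<'E'
from h import *
p,d=grab_frame("side"); c=p[215:335,240:340]; cv2.imwrite("pics/side5.png",cv2.resize(c,None,fx=5,fy=5,interpolation=cv2.INTER_CUBIC))
s=sense();print(s["eef_pos"],s["tcp_rot"],s["contact_force"])
E
```

```text
clock: 7.65
eef_pos: [526.2, -212.0, 210.9]
tcp_rot: [3.141, -0.002, -0.229]
contact_force: [0.4, 0.2, -3.2]
opening: 0.661
[ 526.21212879 -211.99174887  210.95285855] [ 3.14104789e+00 -2.47357352e-03 -2.28724013e-01] [-0.45510868  0.84146496 -2.28585199]
```

View pics/side5.png

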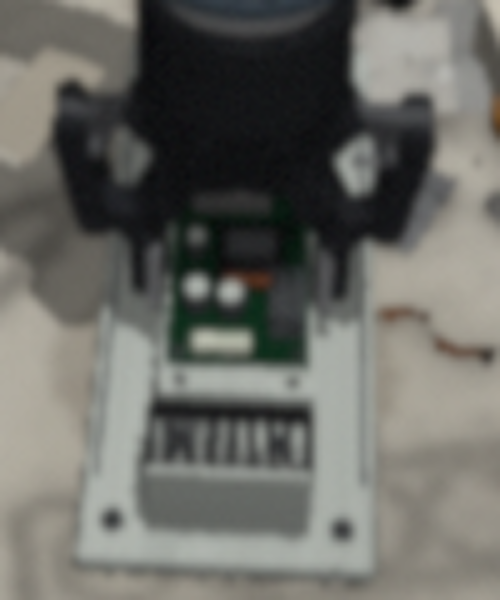

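The plate's end is at row ~395, just in front of the lip's edge at ~403, and there is no contact force. I'm lowering it to contact.

```bash
python3 -m creep '40 0 0 0.2 0;40 0 0 0.4 0;40 0 0 0.5 0;40 0 0 0.55 0;40 0 0 0.55 0;40 0 0 0.55 0' 50; python3 -c "
from h import *
s=sense();print(s['eef_pos'],s['contact_force'],s['wrist_torque'])"
```

```text
clock: 8.3
eef_pos: [526.2, -212.0, 205.5]
tcp_rot: [3.141, -0.002, -0.229]
contact_force: [-1.4, 1.3, -0.9]
opening: 0.662
[ 526.16777755 -211.98305863  205.50078067] [-1.38421964  1.25356965 -0.92038086] [0.06294342 0.18144959 0.00720026]
```

```bash
python3 -m creep '40 0 0 0.05 0;40 0 0 0.1 0;40 0 0 0.1 0;40 0 0 0.1 0' 50; python3 -m creep '75 0 0 0 0;90 0 0 0 0;90 0 0 0 0;90 0 0 0 0;90 0 0 -1 0;90 0 0 -3 0;90 0 0 -7 0;90 0 0 -11 0;90 0 0 -11 0;90 0 0 -11 0;90 0 0 -11 0' ; python3 - <<'E'
from h import *
p,d=grab_frame("side"); np.savez("side6.npz",p=p,d=d); c=p[215:335,240:340]; cv2.imwrite("pics/side6.png",cv2.resize(c,None,fx=5,fy=5,interpolation=cv2.INTER_CUBIC))
E
```

```text
clock: 8.7
eef_pos: [526.2, -212.0, 205.4]
tcp_rot: [3.141, -0.002, -0.229]
contact_force: [-3.5, 1.8, 10.4]
opening: 0.662
clock: 9.8
eef_pos: [525.5, -211.7, 314.9]
tcp_rot: [3.141, -0.001, -0.229]
contact_force: [0.2, -0.3, -0.3]
opening: 0.896
```

View pics/side6.png

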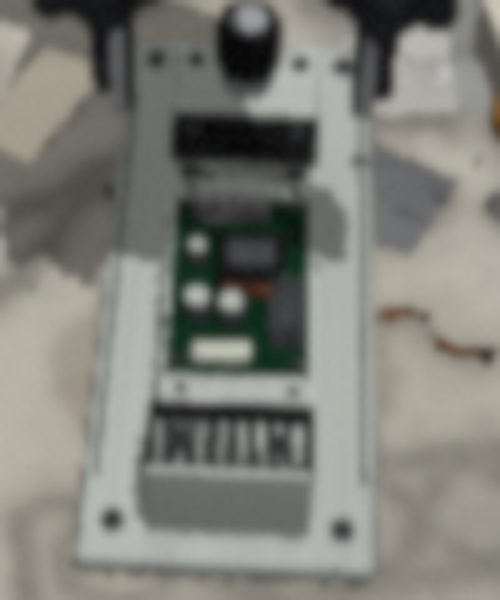

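```bash
python3 - <<'E'
from meas import *
p=np.load("side6.npz")["p"]
c=np.array([533.06,-179.]);h=np.radians(-103.24);ey=np.array([np.cos(h),np.sin(h)]);ex=np.array([ey[1],-ey[0]])
H=lambda q:(np.round((q[:2]-c)@ex,1),np.round((q[:2]-c)@ey,1))
f=cv2.cvtColor(p,cv2.COLOR_BGR2HSV); m=(f[...,0]>55)&(f[...,0]<95)&(f[...,1]>60); r=np.zeros(m.shape,bool); r[245:300,270:310]=1
g=cv2.morphologyEx((m&r).astype(np.uint8),cv2.MORPH_CLOSE,np.ones((9,9))); cc,e=rect(g,"green",46,"side"); print(H(cc))
for u,v,z in((165,395,44),(311,400,44),(172,200,45.6),(308,205,45.6),(165,373,45.6),(308,375,45.6),(152,405,54),(315,405,54),(174,160,47),(313,162,47)):
    print(u,v,H(ray("side",u/5+239.5,v/5+214.5,z)))
q=cv2.resize(p[245:305,260:320],None,fx=10,fy=10,interpolation=cv2.INTER_CUBIC);cv2.imwrite("pics/side6z.png",q)
E
```

```text
green centre [ 527.5 -209.2] size [79.3 48.9] dir -102.69
(np.float64(-1.5), np.float64(30.6))
165 395 (np.float64(24.1), np.float64(82.9))
311 400 (np.float64(-29.8), np.float64(82.5))
172 200 (np.float64(26.9), np.float64(-11.2))
308 205 (np.float64(-27.8), np.float64(-11.3))
165 373 (np.float64(24.6), np.float64(74.2))
308 375 (np.float64(-28.5), np.float64(72.4))
152 405 (np.float64(28.0), np.float64(94.8))
315 405 (np.float64(-30.9), np.float64(91.9))
174 160 (np.float64(27.2), np.float64(-31.7))
313 162 (np.float64(-29.6), np.float64(-33.5))
```

View pics/side6z.png

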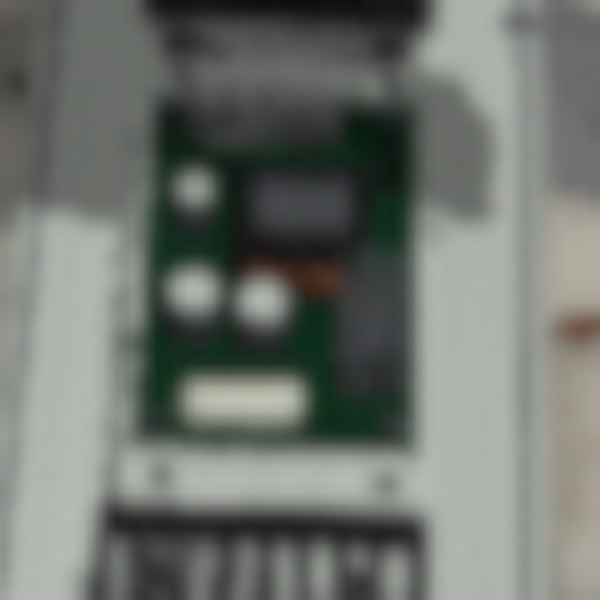

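The module sits square at about y=31 mm, x=−1.5 mm in the holder frame, and is let go. Next I move over the knob.

```bash
python3 -m creep '65 0 -3 0 0;65 0.05 -7 0 0;65 0.05 -10.3 0 0;65 0.05 -10.3 0 0;65 0.05 -10.3 0 0;65 0.05 -10.3 2 0;65 0.05 -10.3 4 0;65 0.05 -10.3 4 0;65 0.05 -10.3 4 0;65 0.05 -10.3 4 0' 40; python3 - <<'E'
from h import *
for n in("side","top"):
    p,d=grab_frame(n); c=p[190:250,260:320] if n=="side" else p[160:240,240:320]; cv2.imwrite(f"pics/{n}7.png",cv2.resize(c,None,fx=7,fy=7,interpolation=cv2.INTER_CUBIC))
E
```

```text
clock: 10.85
eef_pos: [549.5, -112.1, 275.1]
tcp_rot: [3.141, -0.001, -0.229]
contact_force: [-0.2, -0.7, 0.7]
opening: 0.651
```

View pics/side7.png

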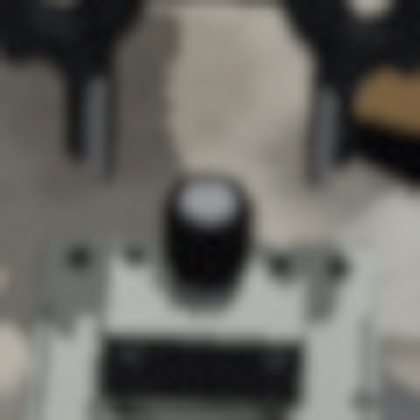

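View pics/top7.png

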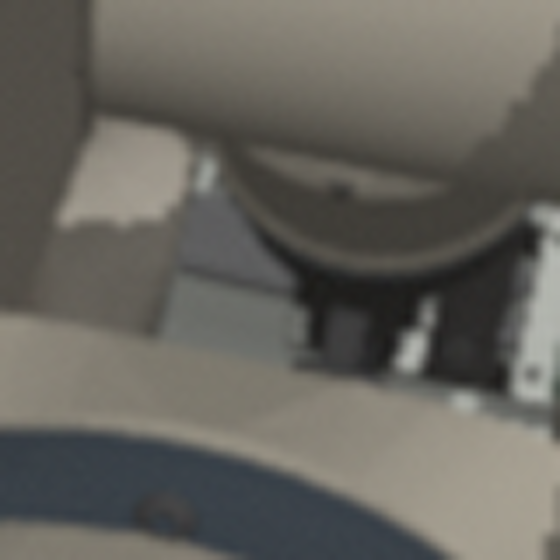

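The fingers are centred on the knob: pads at columns 107 and 313, knob at 207. I'm descending and gripping.

```bash
python3 -m creep '65 0 0 1.5 0;65 0 0 3 0;65 0 0 3.8 0;65 0 0 3.8 0;65 0 0 3.8 0' 40; python3 -m creep '45 0 0 0 0;25 0 0 0 0;15 0 0 0 0;15 0 0 0 0;15 0 0 0 0;15 0 0 0 0;15 0 0 0 0;15 0 0 0 0' 50;python3 - <<'E'
from h import *
for n in("side",):
    p,d=grab_frame(n); c=p[190:250,260:320] if n=="side" else p[160:240,240:320]; cv2.imwrite(f"pics/{n}8.png",cv2.resize(c,None,fx=7,fy=7,interpolation=cv2.INTER_CUBIC))
E
```

```text
clock: 11.45
eef_pos: [549.7, -111.9, 237.2]
tcp_rot: [3.141, -0.002, -0.229]
contact_force: [-0.1, -0.2, -0.0]
opening: 0.646
clock: 12.25
eef_pos: [549.8, -111.8, 237.9]
tcp_rot: [3.141, -0.002, -0.229]
contact_force: [-2.5, 0.9, 6.0]
opening: 0.288
```

View pics/side8.png

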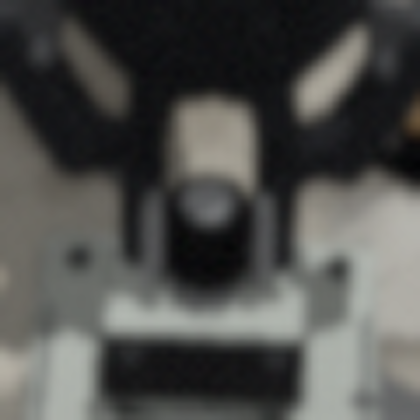

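```bash
python3 -m creep '15 0 0 -0.5 0;15 0 0 -1 0;15 0 0 -1.4 0;15 0 0 -1.5 0;15 0 0 -1.5 0;15 0 0 -1.5 0;15 0 0 -1.5 0' 60
```

```text
clock: 13.0
eef_pos: [549.7, -111.9, 252.6]
tcp_rot: [3.141, -0.002, -0.229]
contact_force: [1.2, -0.8, -9.8]
opening: 0.28
```

The spring reads 9.8 N, so the knob is up about 15 mm. I'll measure the hole pitch from the first pictures.

```bash
python3 - <<'E'
from meas import *
c=np.array([533.06,-179.]);h=np.radians(-103.24);ey=np.array([np.cos(h),np.sin(h)]);ex=np.array([ey[1],-ey[0]])
for z in(14,20,26):
  for n,o,pts in(("top",(250,170),((327,172),(384,184))),("side",(250,215),((192,205),(190,250)))):
    Q=[ray(n,u/5+o[0]-.5,v/5+o[1]-.5,z)[:2]-c for u,v in pts]
    print(z,n,[(round(q@ex,1),round(q@ey,1)) for q in Q],"pitch",np.round((Q[1]-Q[0])@ey,1))
E
```

```text
14 top [(np.float64(-3.0), np.float64(-24.0)), (np.float64(-3.6), np.float64(1.2))] pitch 25.2
14 side [(np.float64(-1.1), np.float64(-37.7)), (np.float64(-1.0), np.float64(-13.0))] pitch 24.6
20 top [(np.float64(-2.1), np.float64(-24.1)), (np.float64(-2.7), np.float64(1.0))] pitch 25.0
20 side [(np.float64(-1.1), np.float64(-32.4)), (np.float64(-1.1), np.float64(-8.0))] pitch 24.4
26 top [(np.float64(-1.2), np.float64(-24.2)), (np.float64(-1.8), np.float64(0.7))] pitch 24.9
26 side [(np.float64(-1.2), np.float64(-27.1)), (np.float64(-1.1), np.float64(-3.0))] pitch 24.2
```

```bash
python3 -m creep '15 0 0.4 0 0;15 0 0.8 0 0;15 0 1.2 0 0;15 0 1.6 0 0;15 0 1.8 0 0;15 0 1.8 0 0;15 0 1.8 0 0' 60; python3 -c "
from h import *
print(sense()['contact_force'])"
```

```text
clock: 13.7
eef_pos: [545.5, -129.6, 252.6]
tcp_rot: [3.141, -0.002, -0.229]
contact_force: [1.2, 0.1, -10.1]
opening: 0.287
[  1.22456564   0.07634038 -10.06047861]
```

```bash
python3 -m creep '15 0 0 0.1 0;15 0 0 0.2 0;15 0 0 0.2 0;40 0 0 0.2 0;60 0 0 0.2 0;60 0 0 0.2 0;60 0 0 0.2 0' 40; python3 -m creep '60 0 0 0 30;60 0 0 0 60;60 0 0 0 90;60 0 0 0 90;60 0 0 0 90;60 0 0 0 90;60 0 0 0 90;60 0 0 0 90;60 0 0 0 90;60 0 0 0 90;60 0 0 0 90;60 0 0 0 90' 40; python3 - <<'E'
from h import *
for n in("side",):
    p,d=grab_frame(n); c=p[190:300,240:340]; cv2.imwrite(f"pics/{n}9.png",cv2.resize(c,None,fx=5,fy=5,interpolation=cv2.INTER_CUBIC))
E
```

```text
clock: 14.4
eef_pos: [545.6, -129.7, 250.9]
tcp_rot: [3.141, -0.002, -0.229]
contact_force: [-0.1, 0.4, 0.8]
opening: 0.6
clock: 15.6
eef_pos: [545.7, -129.7, 251.0]
tcp_rot: [-3.139, -0.001, -1.801]
contact_force: [-0.3, 0.1, 0.5]
opening: 0.601
```

View pics/side9.png

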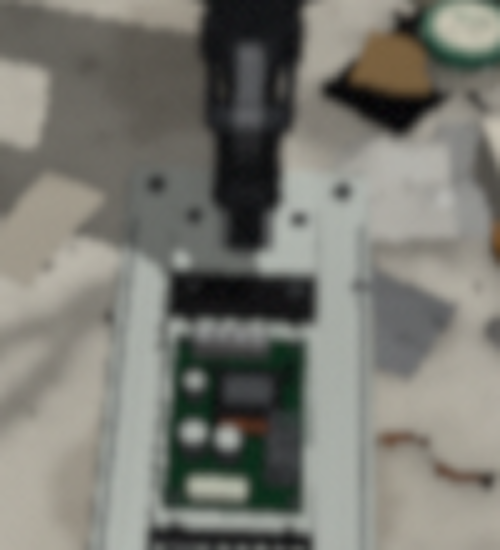

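The carriage has followed: its lip is at row ~320 and was at ~285. Next I'll lower a little, close loosely and feel forward for the hole.

```bash
python3 -m creep '40 0 0 0.3 0;40 0 0 0.6 0;40 0 0 0.6 0;40 0 0 0.6 0;40 0 0 0.6 0' 30; python3 -m creep '40 0.1 0 0 0;40 0.2 0 0 0;40 0.3 0 0 0;40 0.4 0 0 0;40 0.45 0 0 0;40 0.5 0 0 0;40 0.55 0 0 0;40 0.6 0 0 0;40 0.65 0 0 0;40 0.65 0 0 0'
```

```text
clock: 16.15
eef_pos: [545.7, -129.7, 245.0]
tcp_rot: [-3.139, -0.001, -1.798]
contact_force: [-0.1, 0.2, -0.2]
opening: 0.401
clock: 17.15
eef_pos: [544.4, -135.4, 244.7]
tcp_rot: [-3.139, 0.0, -1.798]
contact_force: [2.3, 6.4, -4.2]
opening: 0.398
```

```bash
python3 -m creep '40 0.05 0 0 0;40 0.1 0 0 0;40 0.15 0 0 0;40 0.2 0 0 0'
```

```text
clock: 17.55
eef_pos: [543.9, -137.2, 244.6]
tcp_rot: [-3.14, 0.001, -1.798]
contact_force: [1.2, 3.3, -1.7]
opening: 0.4
```

```bash
python3 -m creep '40 0.05 0 0 0;40 0.1 0 0 0;40 0.1 0 0 0'
```

```text
clock: 17.85
eef_pos: [543.6, -138.2, 244.6]
tcp_rot: [-3.14, 0.001, -1.798]
contact_force: [1.0, 3.6, -2.5]
opening: 0.399
```

```bash
python3 -m creep '40 0.05 0 0 0;40 0.1 0 0 0;40 0.1 0 0 0'
```

```text
clock: 18.15
eef_pos: [543.4, -139.1, 244.6]
tcp_rot: [-3.14, 0.001, -1.798]
contact_force: [1.8, 5.1, -1.9]
opening: 0.402
```

```bash
python3 -m creep '40 0.05 0 0 0;40 0.05 0 0 0'; python3 - <<'E'
from h import *
for n in("side",):
    p,d=grab_frame(n); c=p[190:300,240:340]; cv2.imwrite(f"pics/{n}10.png",cv2.resize(c,None,fx=5,fy=5,interpolation=cv2.INTER_CUBIC))
E
```

```text
clock: 18.35
eef_pos: [543.4, -139.3, 244.6]
tcp_rot: [-3.14, 0.002, -1.799]
contact_force: [1.7, 7.1, -1.6]
opening: 0.399
```

View pics/side10.png

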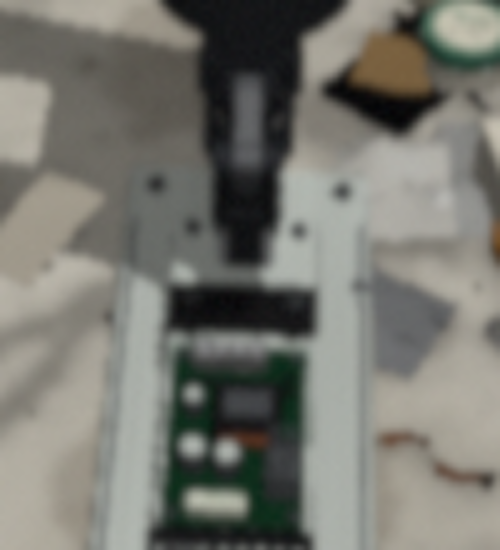

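```bash
python3 -m creep '40 0.05 0 0 0;40 0.05 0 0 0'
```

```text
clock: 18.6
eef_pos: [543.3, -139.5, 244.6]
tcp_rot: [-3.14, 0.003, -1.799]
contact_force: [1.7, 7.0, -1.3]
opening: 0.403
```

```bash
python3 -m creep '40 0.1 0 0 0;40 0.1 0 0 0'
```

```text
clock: 18.8
eef_pos: [543.2, -139.9, 244.5]
tcp_rot: [-3.14, 0.004, -1.8]
contact_force: [2.0, 9.0, -2.6]
opening: 0.401
```

The force rises to 9 N without the usual travel, so the carriage has probably locked. I'll back off, lift clear and look.

```bash
python3 -m creep '40 -0.2 0 0 0;40 -0.4 0 0 0;60 -0.4 0 0 0;60 -0.4 0 0 0;60 -0.4 0 0 0;60 -0.4 0 -3 0;60 -0.4 0 -7 0;60 -0.4 0 -11 0;60 -0.4 0 -11 0;60 -0.4 0 -11 0;60 -10 0 -11 0;60 -20 0 -11 0;60 -20 0 -11 0;60 -20 0 -11 0;60 -20 0 -11 0;60 -20 0 -11 0;60 -20 0 -11 0'; python3 - <<'E'
from h import *
for n in("side","top"):
    p,d=grab_frame(n); np.savez(n+"11.npz",p=p,d=d);c=p[190:310,240:340] if n=="side" else p[170:255,250:400]; cv2.imwrite(f"pics/{n}11.png",cv2.resize(c,None,fx=5,fy=5,interpolation=cv2.INTER_CUBIC))
    C=cloud(n,d);X,Y,Z=C[...,0],C[...,1],C[...,2]
    k=(Z>70)&(Z<115)&(X>510)&(X<580)&(Y<-105)&(Y>-165);print(n,k.sum(),np.percentile(Z[k],[50,80,95]).round(1)); k&=Z>np.percentile(Z[k],80)-3;print(C[k].mean(0))
E
```

```text
clock: 20.5
eef_pos: [587.8, 53.8, 354.2]
tcp_rot: [3.141, 0.003, -1.8]
contact_force: [1.2, -1.2, 0.1]
opening: 0.6
side 183 [88.8 91.3 92.4]
[ 544.84278321 -135.48807482   90.97598183]
top 148 [89.3 90.6 92. ]
[ 544.94097564 -135.7871747    89.90358376]
```

View pics/side11.png

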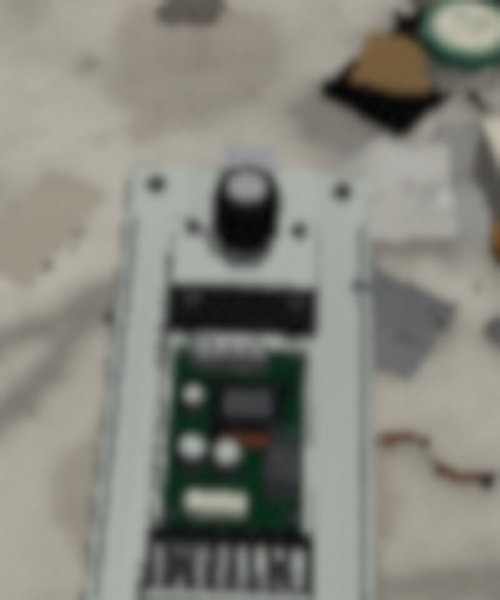

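View pics/top11.png

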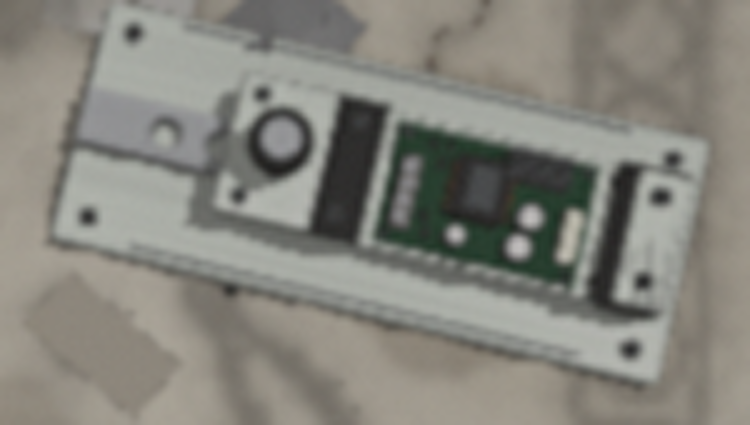

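```bash
python3 - <<'E'
from meas import *
c=np.array([533.06,-179.]);h=np.radians(-103.24);ey=np.array([np.cos(h),np.sin(h)]);ex=np.array([ey[1],-ey[0]])
H=lambda q:(np.round((q[:2]-c)@ex,1),np.round((q[:2]-c)@ey,1))
for n,(x0,x1,y0,y1) in(("top",(325,372,190,232)),("side",(270,305,250,300))):
    p=np.load(n+"11.npz")["p"];f=cv2.cvtColor(p,cv2.COLOR_BGR2HSV); m=(f[...,0]>55)&(f[...,0]<95)&(f[...,1]>60); r=np.zeros(m.shape,bool); r[y0:y1,x0:x1]=1
    g=cv2.morphologyEx((m&r).astype(np.uint8),cv2.MORPH_CLOSE,np.ones((9,9))); cc,e=rect(g,n,46,n); print(H(cc))
    for s in("0","11"):
        D=np.load(n+s+".npz");C=cloud(n,D["d"]);k0=np.array([550,-112]) if s=="0" else np.array([544.5,-136.])
        m=(np.hypot(C[...,0]-k0[0],C[...,1]-k0[1])<9)&(C[...,2]>70);print(n,s,"knob top z",np.median(C[m][:,2]).round(1),H(C[m].mean(0)[:2]),m.sum())
print(sense()["contact_force"])
E
```

```text
top centre [ 523.2 -220.5] size [81.  47.7] dir -104.29
(np.float64(0.1), np.float64(42.6))
top 0 knob top z 90.2 (np.float64(-0.9), np.float64(-69.1)) 62
top 11 knob top z 90.0 (np.float64(-1.4), np.float64(-44.5)) 59
side centre [ 522.6 -224. ] size [84.8 48.1] dir -103.45
(np.float64(-0.2), np.float64(46.2))
side 0 knob top z 91.3 (np.float64(-0.9), np.float64(-67.9)) 52
side 11 knob top z 91.1 (np.float64(-1.3), np.float64(-43.5)) 51
[ 0.26632571 -0.79498003  0.30070029]
```

Knob height is unchanged from the start (within 0.2 mm), the carriage is 24.5 mm in, and the module is square between the lips. I'm handing in.

```bash
python3 -c "
from rig import *
print(sense()['clock']); print(sign_off())"
```

```text
20.6
the job is handed in; nothing more can be done
None
```

The module is on the bed bars, the jaw carriage is one notch in, the pin is home, and I handed the job in at 20.6 s of the 51 s allowed. `sign_off` reported no verdict.

**What I did:** I laid the module down at about y = 31 mm in the holder frame and let it go. I pulled the knob up about 15 mm, where the spring read about 10 N, and slid the carriage 18 mm with it held. I then let the pin ride on the rail and nudged the carriage forward with loose fingers until the force rose to 9 N with almost no more travel. After that I backed the arm off and lifted it clear.

**Last checks:**

| Check | Result |
|---|---|
| Carriage travel | 24.5 mm |
| Knob top height | within 0.2 mm of its starting height in both cameras, so the pin is home |
| Module across the holder | 0.1 mm (top view), −0.2 mm (side view) from the middle line |
| Module angle to the holder | within about 1°, square |
| Module along the holder | y = 42.6 mm (top view), 46.2 mm (side view) |
| Robot | clear of everything, no contact force |

**Disagreement:** the two views differ by 3.6 mm on y. Both fall within the 39 to 48 mm allowed. The side-view value is beyond the 45 mm at which the plate would meet the fixed jaw's face, so I trust the top view more. The jaw geometry gives about 43 to 45 mm, which puts both ends under the lips.

I did not measure the other tools and supplies again at the end. Nothing I did came near them.

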